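Pluck the yellow capacitor from the latched pocket tray and lay it on the tester

ROBOT

A 6-joint arm with a two-finger parallel gripper is mounted at the origin on the work surface. World frame = base frame: x ahead of the robot, y to its left, z up, the work surface at z = 0. Lengths are in m, angles in rad, forces in N, time in s.
With the tool pointing down it reaches from about 0.325 to 0.775 m from the base axis. Payload 5.5 kg.
Tool frame: the origin (TCP) lies between the finger pads; the fingertips stand 8 mm ahead of it and the grasp point (between the pads) lies 11 mm behind it (tcp_to_tips is the distance from the TCP to the fingertips, in m); z points along the fingers, y is the direction in which the jaws open and shut (so a half turn about z gives the same grasp; the last joint's range is limited). The gripper opens to 88 mm and grips with 3 to 60 N. Pads are 20 mm wide; open, the fingers measure 115 mm over their backs; the gripper's body (75 mm by 178 mm) begins 61 mm behind the grasp point.
Start: joints at [-1.328, 0.091, 1.231, -0, 1.82, -0.057], TCP at [0.177, -0.573, 0.231] pointing down, gripper open.
Joint ranges: [-2.87, 2.87], [-0.86, 2.18], [0.17, 2.46], [-1.51, 4.65], [0.06, 2.69], [-2.65, 2.65]. Speed limits (rad/s): [2.57, 2.57, 3.01, 3.14, 3.14, 3.14].

INTERFACE

Orientations are given as a unit quaternion [w, x, y, z].
In Python, from bench import * gives the robot as it stands. Calls block until the motion is done:
- move_to(position, orientation): joint-space move of the TCP to a pose.
- move_l(position, speed=0.15, orientation=None): straight line of the TCP; orientation=None keeps the orientation; speed is the mean speed in m/s.
- movej(angles): joint-space move.
- gripper_open() and close(): open the fingers fully, or close them until they stop; the grip force is fixed at half the most.
- hold(seconds).
- inverse_kinematics(position, orientation): joint angles nearest the present ones, or None.
- state(): the state.
- get_image(name): name is "scene" or "top"; returns a dict with "frame" (400x640x3 uint8, blue, green, red), "depth" (400x640 float32, m along the optical axis (not along the pixel's ray), 0 where there is no reading), "camera_matrix" (3x3 intrinsics, pixels), "view" (4x4, takes a point from world to camera coordinates). Camera axes: x right, y up, looking along -z (the intrinsics and any distortion apply to the point x, -y, -z); pixel columns grow to the right and rows downward; lengths in m; the calibration is good to about 2 mm. A picture is of the moment at which its call begins.
A pose or a line that the arm cannot do raises IKError and nothing moves.
- job_done(): hands the job in, once; it reports no verdict.
The state is a dict: "time": time; "joint_pos": joint angles; "dq": joint speeds; "joint_torque": joint torques, N m; "ee_pos": TCP position; "ee_rot": TCP orientation; "ft_force": force on the tool from outside, world axes, zero at the start; "moment": the same for the moment, N m; "finger_gap": finger opening in m.
Only numpy, scipy, OpenCV 4.12 (cv2) and the standard library are available. Lean on these libraries where they do the work, as an engineer would, in place of code of your own. Each camera call takes 0.05 s, during which the arm holds its last target. There are 200 camera calls.

TASK

Pinch the two orange buttons of the pocket tray together so that its clear hood springs open, pluck the yellow capacitor out of its pocket, and set it down gently (do not drop it), upright, centred and squarely bridging the gap between the two steel plates of the grey tester. Let go of it, leave the hood open, and leave the other two parts in their pockets and the loose circuit board and solder spool where they are.

Things in the scene. Friction and masses are not known exactly. Their poses are not given: they have to be found in the camera images.
- tray: Black pocket tray fixed to the bench, 120 x 180 x 14 mm (x, y, z), origin under its centre, z up. Three pockets at x = 0, y = -50, 0, +50 mm, each 29 x 15 mm (x, y), floor 6 mm above the bench, 8 mm deep. The latch stands out on its -x side. The shut hood covers x -54 to +54, y -85 to +85 mm, up to 48 mm above the bench; its hinge runs along y at x = +56, 15 mm above the bench.
- latch (a point): Midpoint between the two orange buttons, 26 mm above the bench, 87 mm from the tray's centre towards its -x; axes as the tray's. The buttons stick out along +y and -y from a grey housing 33 mm wide (y), 20 mm (x), 36 mm high: 56 mm over their faces at rest, 38 mm fully in. Each is 18 mm wide (x) and 18 mm high. A bridge 24 mm wide (y), 10 mm high joins the housing to the tray.
- button_left (a joint): Travel in m of the button on the tray's +y side: 0 at rest, 0.009 fully pressed towards the other. Spring return, 1.5 N at the start and 4.2 N fully pressed. Both buttons must be in by more than about 3 mm at the same moment to free the hood.
- button_right (a joint): The same for the button on the tray's -y side, pressed towards +y.
- hood (a joint): Angle in rad of the clear hood: 0 shut, 1.9 fully open, standing behind the tray (+x side), up to 155 mm high. Once freed, a light spring swings it fully open by itself within about 2 s; it may rest lightly (about 1 N) against a gripper above it until that moves up and away. It cannot be opened while latched.
- yellow_cap: Yellow block capacitor with bare metal ends, 26 x 12 x 22 mm (x, y, z), 12 g, standing in any one of the three pockets with its long side along the tray's x; 14 mm of it stand above the tray's deck. Origin at the centre of its underside, z up. Neighbours are 50 mm away along the tray's y, so it is best taken across its 12 mm thickness.
- blue_cap: Dark blue capacitor, same shape and origin, in another pocket; to be left there.
- connector: Cream-white pin connector, 26 x 12 x 22 mm, same origin, in the third pocket; to be left there.
- tester: Grey component tester fixed to the bench, 140 x 120 x 34 mm, origin under its centre, z up. On top are two steel plates, each 18 mm (x) by 34 mm (y), with a gap of 8 mm between them along the tester's x; a green display on the -x side.
- tester_pad (a point): Middle of the gap between the steel plates at the level of their tops, 39 mm above the bench and 15 mm from the tester's centre towards its +x; axes as the tester's. The capacitor's long side should lie along this x so that each end rests on a plate.
- board: Loose round green circuit board, 64 mm in diameter, 14 mm high with its parts, origin under its centre; a bystander.
- spool: Loose blue solder spool, 52 mm in diameter, 42 mm high, origin under its centre; a bystander.
- hood_front (a point): Middle of the hood's front edge, 39.5 mm above the bench and 53 mm from the tray's centre (towards -x) while shut; moves with the hood. From here two grey tongues (36 mm over both) reach 46 mm forward over the latch housing, 38 to 41 mm above the bench, held down by orange barbs (to 45 mm) that move inward with the buttons and free them.
Not all that is in view belongs to the job. What is shaped like the tester but pink or turquoise is not meant.

How it is judged:
On the way, in this order (a step that is already met when the one before it is completed fails the run):
1. the hood has been freed and has swung open (value of joint hood above 1.2 rad), for 0.2 s.
2. the yellow capacitor has been lifted clear of its pocket (z of yellow_cap in the frame of tray above 0.03 m and contact force between yellow_cap and the fingers above 0.3 N), for 0.2 s.
At the end, for the whole second after the job is handed in: Yellow capacitor upright (7 deg), released, at rest on both steel plates: centre within 6 mm (tester x) and 10 mm (y) of the gap's middle, long side within 15 deg of tester x. Hood open over 1.2 rad; blue capacitor and connector in their pockets (x of yellow_cap in the frame of tester_pad between -0.006 and 0.006 m and y of yellow_cap in the frame of tester_pad between -0.01 and 0.01 m and z of yellow_cap in the frame of tester_pad between -0.003 and 0.003 m and angle between the x axis of yellow_cap and the x axis of tester, either way round below 0.26 rad and angle between yellow_cap's own z axis and vertical below 0.12 rad and linear speed of yellow_cap below 0.02 m/s and value of joint hood above 1.2 rad and distance between each of blue_cap, connector and tray below 0.06 m and z of each of blue_cap, connector in the frame of tray below 0.01 m); the robot touches nothing.
It fails at once if the yellow capacitor is dropped (falls free by more than about 12 mm) (contact force between yellow_cap and anything else below 0.01 N and linear speed of yellow_cap above 0.5 m/s).
It fails at once if the blue capacitor or the connector is moved by more than 12 mm (distance of any of blue_cap, connector from where it was at the start of the episode above 0.012 m).
It fails at once if the loose circuit board or the solder spool is moved by more than 30 mm (distance of any of board, spool from where it was at the start of the episode above 0.03 m).
It also fails if it takes over 54 s, if anything falls off the work surface, if the arm or the gripper's body presses on something with over 40 N, if the wrist force passes 120 N, or if a joint passes its speed limit or range.

## Working session

There is one attempt and no reset: what is moved stays moved. The work goes in short steps, each a Python script; the robot and the scene stay as the last script left them, time stands still between calls to the robot, and variables do not carry over. Pictures are saved under pics/ and viewed, about 8 in all and at most 12, crops included, and the job is handed in when it is done.

```bash
ls; mkdir -p pics; cat > h.py <<'E'
import numpy as np, cv2
from bench import *
def grab(n):
    d=get_image(n); np.savez(f'{n}.npz',**d); return d
def ray(d,u,v):
    K=np.array(d['camera_matrix']);V=np.array(d['view'])
    c=np.array([(u-K[0,2])/K[0,0],-(v-K[1,2])/K[1,1],-1.])
    R=V[:3,:3];o=-R.T@V[:3,3];return o,R.T@c
def onz(d,u,v,z):
    o,r=ray(d,u,v);return o+r*(z-o[2])/r[2]
def cloud(d):
    v,u=np.mgrid[0:400,0:640];K=d['camera_matrix'];V=d['view'];D=d['depth']
    c=np.stack([(u-K[0,2])/K[0,0]*D,-(v-K[1,2])/K[1,1]*D,-D],-1)
    R=V[:3,:3];return (c-V[:3,3])@R
E
python3 - <<'E'
from h import *
for n in('top','scene'):
    d=grab(n);cv2.imwrite(f'pics/{n}0.png',d['frame']);print(d['camera_matrix'],d['view'],{k:np.shape(v) for k,v in d.items()})
print(state())
E
```

```text
pics
[[441.17582385   0.         321.48257143]
 [  0.         441.17582385 199.54241117]
 [  0.           0.           1.        ]] [[-0.1154191  -0.9933152   0.00183109  0.04364373]
 [ 0.97122763 -0.11246564  0.20992466 -0.57672025]
 [-0.20831542  0.02600772  0.97771585 -1.01215654]
 [ 0.          0.          0.          1.        ]] {'frame': (400, 640, 3), 'depth': (400, 640), 'camera_matrix': (3, 3), 'view': (4, 4)}
[[409.4169901    0.         320.27938036]
 [  0.         409.4169901  197.65297188]
 [  0.           0.           1.        ]] [[ 0.48744693  0.87314591  0.00342202 -0.27719877]
 [-0.73985959  0.41095022  0.53266097  0.40201801]
 [ 0.46368446 -0.26217577  0.8463218  -1.16039826]
 [ 0.          0.          0.          1.        ]] {'frame': (400, 640, 3), 'depth': (400, 640), 'camera_matrix': (3, 3), 'view': (4, 4)}
{'time': 0.1, 'joint_pos': array([-1.32769123e+00,  9.18061713e-02,  1.23170145e+00, -2.50750959e-05,
        1.81977010e+00, -5.66840635e-02]), 'dq': array([ 0.00048198, -0.00210339, -0.00402421,  0.00095926, -0.00042031,
        0.00049965]), 'joint_torque': array([ 3.43870437e-03, -4.47857165e+01, -4.07569671e+01,  7.01193349e-02,
        2.83886696e-02, -1.10565243e-04]), 'ee_pos': array([ 0.17713695, -0.57302242,  0.22964253]), 'ee_rot': array([-8.37745559e-04,  9.88786935e-01,  1.49330798e-01, -9.05201791e-05]), 'ft_force': array([-0.62150992,  0.02660833,  0.06230312]), 'moment': array([ 0.02808129, -0.03699808, -0.05109105]), 'finger_gap': 0.08772364526115327}
```

View pics/top0.png

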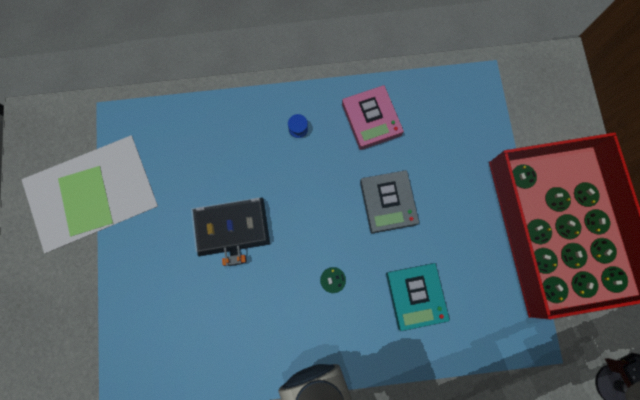

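View pics/scene0.png

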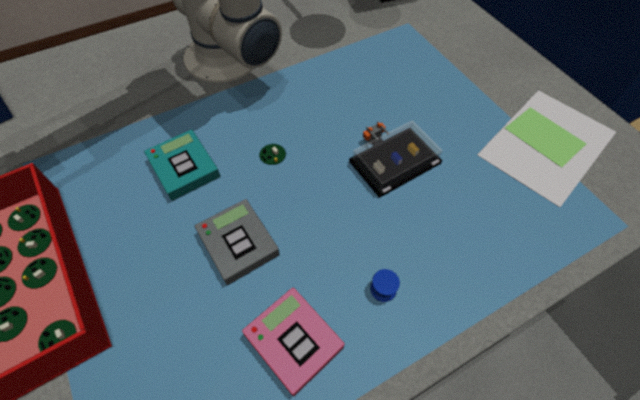

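Top view: the black tray is centred at about (231,227), with its latch and orange buttons at (234,257). Yellow cap is at (210,229), the blue one at (230,226) and the cream one at (250,224). There are three tester shapes: pink (372,117), grey (389,201) and turquoise (417,296). Grey fits the description. The yellow-green patch at (85,200) is paper. I'll measure and confirm in a crop.

```bash
cat > m.py <<'E'
from h import *
def blobs(d,mask,box,mina=6):
    m=np.zeros(mask.shape,np.uint8);x0,y0,x1,y1=box;m[y0:y1,x0:x1]=mask[y0:y1,x0:x1]
    n,l,s,c=cv2.connectedComponentsWithStats(m.astype(np.uint8))
    return [(c[i].round(1),s[i,4]) for i in range(1,n) if s[i,4]>=mina]
B={'top':dict(tray=(180,190,285,275),tester=(355,165,425,240)),'scene':dict(tray=(335,105,455,200),tester=(190,195,285,285))}
for n in B:
    d=dict(np.load(n+'.npz'));hsv=cv2.cvtColor(d['frame'],cv2.COLOR_BGR2HSV);H,S,Vv=cv2.split(hsv)
    P=cloud(d)
    for nm,mk,z in(('orange',(H<14)&(S>150)&(Vv>110),.026),('yellow',(H>=14)&(H<30)&(S>110)&(Vv>80),.025),('blue',(H>110)&(H<130)&(S>130)&(Vv>40),.025),('white',(S<70)&(Vv>120),.025)):
        for c,a in blobs(d,mk,B[n]['tray']): print(n,nm,c,a,onz(d,*c,z)[:2].round(4),'depth',P[int(c[1]),int(c[0])].round(3))
    for c,a in blobs(d,(S<60)&(Vv>150),B[n]['tester'],20): print(n,'plate',c,a,onz(d,*c,.039).round(4))
    for nm,lo,hi in(('tester',.029,.037),('tray',.010,.018)):
        x0,y0,x1,y1=B[n][nm];Q=P[y0:y1,x0:x1].reshape(-1,3)
        Q=Q[(Q[:,2]>lo)&(Q[:,2]<hi)];(c,wh,a)=cv2.minAreaRect((Q[:,:2]*1000).astype(np.float32));print(n,nm,len(Q),c,wh,a)
    for nm in B[n]:
        x0,y0,x1,y1=B[n][nm];cv2.imwrite(f'c_{n}_{nm}.png',cv2.resize(d['frame'][y0:y1,x0:x1],(400,300),interpolation=cv2.INTER_CUBIC))
I=lambda a:cv2.imread(f'c_{a}.png')
cv2.imwrite('pics/crop1.png',np.vstack([np.hstack([I('top_tray'),I('top_tester')]),np.hstack([I('scene_tray'),I('scene_tester')])]))
E
python3 m.py
```

```text
top orange [242.6 258.4] 23 [0.4615 0.1844] depth [0.462 0.184 0.034]
top orange [224.7 261. ] 21 [0.4602 0.2283] depth [0.46  0.228 0.035]
top yellow [209.5 228.2] 54 [0.5453 0.2603] depth [0.542 0.256 0.05 ]
top blue [229.4 224.6] 56 [0.5487 0.2106] depth [0.546 0.207 0.049]
top white [254.5 198.8] 14 [0.6069 0.1432] depth [0.603 0.141 0.05 ]
top white [199.5 207.9] 15 [0.5995 0.282 ] depth [0.597 0.278 0.046]
top tester 2247 (563.1287841796875, -191.95217895507812) (140.22462463378906, 120.87602233886719) 3.6429603099823
top tray 313 (509.04541015625, 182.96575927734375) (101.70890045166016, 211.44015502929688) 36.167301177978516
scene orange [379.9 124.2] 11 [0.4503 0.2311] depth [0.46  0.22  0.042]
scene orange [366.7 133.3] 25 [0.4592 0.1876] depth [0.463 0.182 0.034]
scene yellow [412.5 148.1] 85 [0.5483 0.257 ] depth [0.56  0.241 0.048]
scene blue [395.5 156.8] 66 [0.5502 0.2077] depth [0.562 0.193 0.051]
scene white [414.3 134.9] 359 [0.5177 0.2845] depth [0.529 0.269 0.048]
scene white [383.8 124.2] 6 [0.4542 0.24  ] depth [0.461 0.232 0.036]
scene white [360.  148.9] 53 [0.4911 0.1489] depth [0.504 0.138 0.049]
scene white [368.7 145.1] 11 [0.4913 0.1727] depth [0.506 0.158 0.05 ]
scene white [435.  161.7] 10 [0.6054 0.2783] depth [0.602 0.283 0.02 ]
scene white [386.2 188.7] 14 [0.6127 0.1398] depth [0.609 0.142 0.022]
scene tester 3150 (565.4461059570312, -192.394287109375) (140.96954345703125, 120.22358703613281) 3.71064829826355
scene tray 416 (538.5106201171875, 209.45870971679688) (143.93406677246094, 181.2918701171875) 2.7495715618133545
```

View pics/crop1.png

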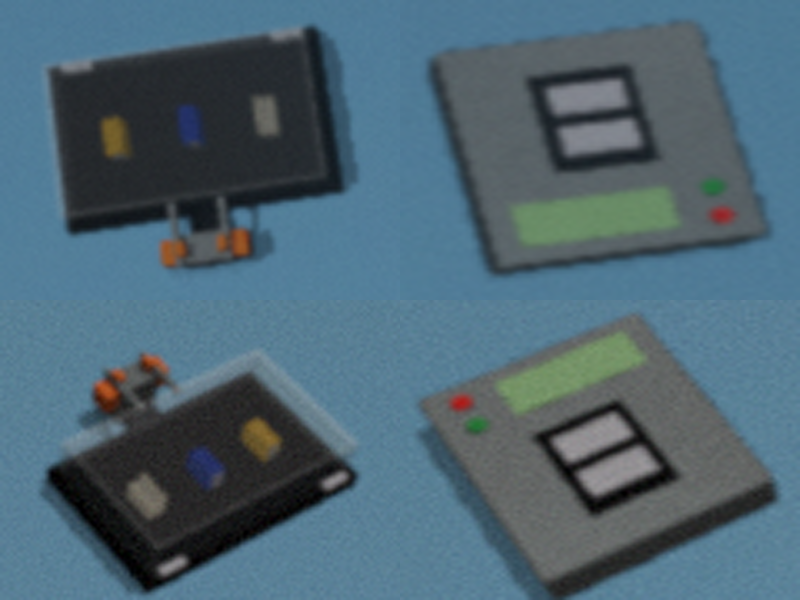

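Grey tester confirmed (display at its near end, so its +x points away from the robot). Yellow cap is in the +y pocket, and the hood is shut. An open jaw (44–57.5 mm from its centre) would land on the blue neighbour, so I'll check the call signatures before planning the grasp.

```bash
cat >> h.py <<'E'
YT=np.radians(2.96); T0=np.array([.5472,.2107]); 
def q(psi): a=(psi+np.pi)/2; return [0,np.cos(a),np.sin(a),0]
def tray(x,y,z): c,s=np.cos(YT),np.sin(YT); return [T0[0]+c*x-s*y,T0[1]+s*x+c*y,z]
def st(m=''): s=state(); print(m,round(s['time'],2),s['ee_pos'].round(4),'F',s['ft_force'].round(1),'gap',round(s['finger_gap'],4))
E
python3 - <<'E'
from h import *
move_to(tray(-.087,0,.15),q(YT)); st()
move_l(tray(-.087,0,.019),.12); st('down')
close(); st('pinched'); hold(.3); st()
d=grab('scene');a=d['frame'][60:230,280:480]
gripper_open(); st('open')
move_l(tray(-.105,0,.20),.15); hold(.3);st('up')
d=grab('scene');b=d['frame'][60:230,280:480]
cv2.imwrite('pics/open.png',cv2.resize(np.hstack([a,b]),(800,340),interpolation=cv2.INTER_CUBIC))
E
```

```text
3.02 [0.4607 0.2056 0.1501] F [ 0.6 -0.5 -0.8] gap 0.088
down 4.27 [0.4609 0.2064 0.02  ] F [-0.2  0.8 -0. ] gap 0.0881
pinched 5.1 [0.4604 0.2065 0.0191] F [-0.1  1.7  0.8] gap 0.0374
 5.4 [0.4604 0.2065 0.0191] F [-0.5  1.7  0.2] gap 0.0371
open 6.37 [0.4603 0.2062 0.0189] F [0.1 0.1 0.1] gap 0.0876
up 8.03 [0.4422 0.2052 0.1995] F [ 0.9  0.3 -0.2] gap 0.0876
```

View pics/open.png

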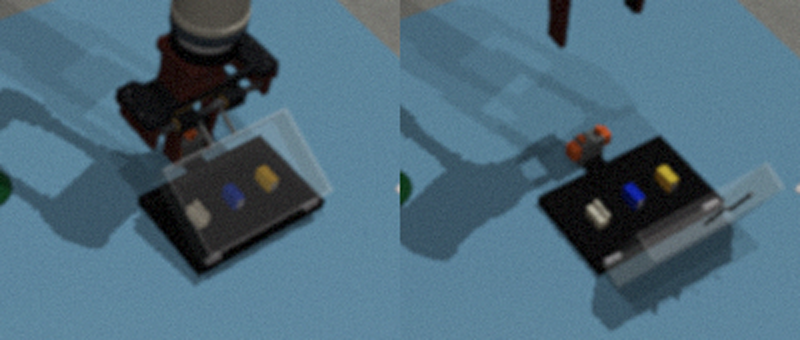

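The hood is open: in the right panel it stands behind the tray, with yellow at (668,177), blue at (633,193) and connector at (598,212) in the picture. Now I'll refine the yellow cap's position without the hood in the way.

```bash
python3 - <<'E'
from h import *
for n in('scene','top'):
    d=grab(n);P=cloud(d);H,S,V=cv2.split(cv2.cvtColor(d['frame'],cv2.COLOR_BGR2HSV))
    inr=(abs(P[...,0]-.547)<.08)&(abs(P[...,1]-.21)<.1)
    for nm,m in(('y',(H>=14)&(H<35)&(S>100)&(V>70)),('b',(H>108)&(H<130)&(S>150)&(V>50)),('w',(S<70)&(V>110))):
        m=m&inr&(P[...,2]>.0235)&(P[...,2]<.034)
        if m.sum()<8: print(n,nm,m.sum());continue
        Q=P[m];r=cv2.minAreaRect((Q[:,:2]*1000).astype(np.float32));v,u=np.argwhere(m).mean(0)
        print(n,nm,m.sum(),Q.mean(0).round(4),'px',u,v,onz(d,u,v,.028).round(4),r)
print(tray(0,.05,0),tray(0,0,0),tray(0,-.05,0))
E
```

```text
scene y 63 [0.5485 0.2589 0.0279] px 413.4761904761905 147.04761904761904 [0.5486 0.2588 0.028 ] ((547.5712280273438, 259.1438293457031), (26.183303833007812, 13.258533477783203), 5.375659465789795)
scene b 54 [0.5513 0.2099 0.0282] px 396.81481481481484 155.92592592592592 [0.5512 0.2101 0.028 ] ((549.8453979492188, 209.94337463378906), (26.3898868560791, 13.183064460754395), 3.358414649963379)
scene w 34 [0.5546 0.1613 0.0266] px 379.7647058823529 165.7058823529412 [0.5555 0.1605 0.028 ] ((578.5828857421875, 151.2316436767578), (16.33966827392578, 82.98580169677734), 69.76194763183594)
top y 0
top b 51 [0.5479 0.2108 0.0274] px 229.1764705882353 224.7450980392157 [0.5478 0.2106 0.028 ] ((547.9935913085938, 211.1109161376953), (25.557649612426758, 11.963608741760254), 2.161102533340454)
top w 16 [0.5488 0.1638 0.0254] px 248.1875 222.375 [0.5483 0.1634 0.028 ] ((549.6378784179688, 161.8895263671875), (9.842710494995117, 20.377559661865234), 83.50578308105469)
[np.float64(0.5446180615694972), np.float64(0.2606332914390899), 0] [np.float64(0.5472), np.float64(0.2107), 0] [np.float64(0.5497819384305028), np.float64(0.16076670856091005), 0]
```

Blue agrees between the two views to about 2 mm, so yellow is at about (0.546, 0.260). I'll go down with the jaws turned 37° so both fingers clear the blue cap, close, then turn the jaws square in place with the grip held and lift.

```bash
python3 - <<'E'
from h import *
p=[.546,.260]; y=YT-np.radians(37)
move_to(p+[.12],q(y)); st()
move_l(p+[.0255],.10); st('down')
hold(.1);d=grab('scene');a=d['frame'][60:230,320:520]
close(); st('closed')
move_to(p+[.0255],q(YT)); hold(.2); st('turned')
d=grab('scene');b=d['frame'][60:230,320:520]
cv2.imwrite('pics/grasp.png',cv2.resize(np.hstack([a,b]),(800,340),interpolation=cv2.INTER_CUBIC))
E
```

```text
8.87 [0.5457 0.2599 0.1201] F [-0.1 -0.6  0.2] gap 0.0877
down 9.96 [0.5466 0.2602 0.0265] F [ 0.1  0.4 -0.2] gap 0.0876
closed 11.17 [0.546  0.26   0.0255] F [-0.2  0.3 -0.3] gap 0.0215
turned 12.03 [0.546  0.26   0.0255] F [ 0.7 -0.4 -0.7] gap 0.012
```

View pics/grasp.png

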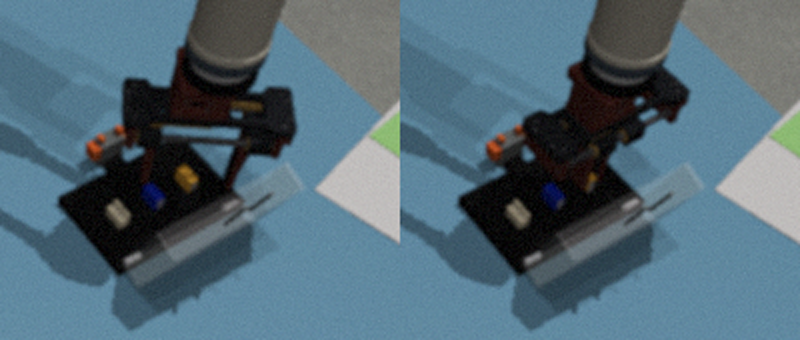

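The gap is 12.0 mm, which matches a square grip on the thickness, and the left-hand parts are unmoved (blue (553,193), connector (517,213)). Lift and carry.

```bash
cat >> h.py <<'E'
YP=np.radians(3.67); PAD=np.array([.5643+.015*np.cos(YP),-.192+.015*np.sin(YP)])
E
python3 - <<'E'
from h import *
move_l([.546,.260,.16],.10); hold(.25); st('lift')
move_to([PAD[0],PAD[1],.16],q(YP)); st('over')
move_l([PAD[0],PAD[1],.085],.1);hold(.2); st('hover')
out=[]
for n,(x0,y0,x1,y1) in(('scene',(170,170,310,290)),('top',(340,140,440,240))):
    d=grab(n);P=cloud(d);f=d['frame'];H,S,V=cv2.split(cv2.cvtColor(f,cv2.COLOR_BGR2HSV))
    m=((H>=14)&(H<35)&(S>100)&(V>70));m[:, :x0]=0;m[:,x1:]=0;m[:y0]=0;m[y1:]=0
    Q=P[m];print(n,m.sum(),Q.mean(0).round(4),Q.min(0).round(4),Q.max(0).round(4))
    out.append(cv2.resize(f[y0:y1,x0:x1],(400,400),interpolation=cv2.INTER_CUBIC))
cv2.imwrite('pics/hover.png',np.hstack(out))
E
```

```text
lift 13.82 [0.5459 0.2599 0.1596] F [-0.2  0.9 -0.7] gap 0.0114
over 15.48 [ 0.5796 -0.19    0.1601] F [ 0.7 -0.1 -0.5] gap 0.0119
hover 16.58 [ 0.5797 -0.1912  0.086 ] F [-0.7 -0.2  0.7] gap 0.0122
scene 78 [ 0.5825 -0.1919  0.0896] [ 0.5673 -0.1979  0.04  ] [ 0.5933 -0.1858  0.1247]
top 1 [ 0.5468 -0.1599  0.1789] [ 0.5468 -0.1599  0.1789] [ 0.5468 -0.1599  0.1789]
```

View pics/hover.png

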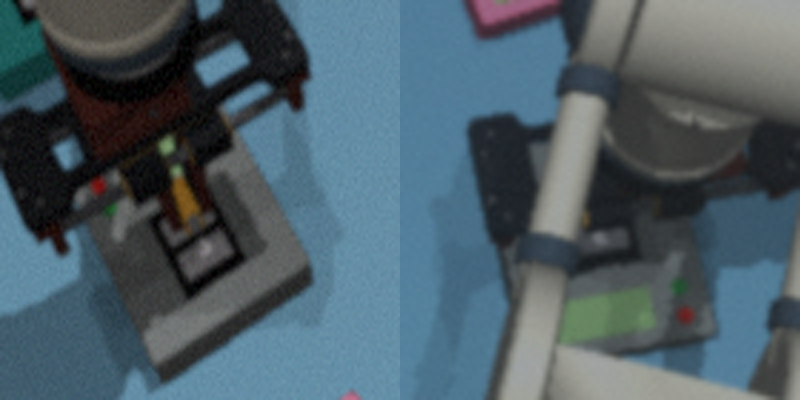

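The cap hangs upright between the fingers over the plates (185,190 in the left panel); the top view is hidden by the arm. I'll measure its end face from the same scene frame (saved, so no new call).

```bash
python3 - <<'E'
from h import *
d=dict(np.load('scene.npz'));P=cloud(d)
Q=P[170:290,170:310].reshape(-1,3)
c,s=np.cos(YP),np.sin(YP);o=np.array([.5654+.015*c,-.1924+.015*s])
L=np.c_[(Q[:,:2]-o)@np.array([[c,-s],[s,c]]),Q[:,2]]
F=L[(abs(L[:,1])<.005)&(L[:,0]>-.03)&(L[:,0]<.03)&(L[:,2]>.05)&(L[:,2]<.1)]
for r in F[np.argsort(F[:,2])]: print(r.round(4))
E
```

```text
[0.0119 0.0026 0.0689]
[0.011  0.0009 0.0691]
[ 0.012  -0.0016  0.0693]
[0.0119 0.005  0.0703]
[ 0.0109 -0.0008  0.0708]
[ 0.0118 -0.0034  0.0708]
[ 0.0111 -0.005   0.0715]
[0.0112 0.0016 0.0729]
[ 0.0113 -0.0026  0.0734]
[0.0128 0.003  0.074 ]
[ 0.0112 -0.0002  0.0748]
[0.0121 0.0038 0.0762]
[0.0111 0.0022 0.0763]
[ 0.0118 -0.0044  0.0763]
[ 0.0104 -0.0036  0.0771]
[0.011  0.0005 0.0779]
[ 0.0125 -0.0021  0.0791]
[0.0118 0.0045 0.0792]
[0.0112 0.0028 0.0799]
[ 0.0118 -0.0014  0.0813]
[ 0.011  -0.003   0.0817]
[ 0.0103 -0.0005  0.0819]
[0.0121 0.0009 0.0833]
[0.0112 0.0035 0.0834]
[ 0.0111 -0.0047  0.0837]
[ 0.0113 -0.0024  0.0856]
[0.0118 0.0016 0.0863]
[-0.0118  0.0032  0.0871]
[-0.005   0.0019  0.0872]
[ 0.0046 -0.0029  0.0873]
[-0.001  -0.      0.0874]
[ 0.0105 -0.0016  0.0875]
[0.0118 0.004  0.0877]
[-0.0105  0.0006  0.0878]
[-0.0026  0.005   0.0878]
[ 0.0117 -0.0001  0.0878]
[0.0089 0.0034 0.0878]
[0.0003 0.0015 0.0879]
[-0.0034  0.0034  0.0882]
[-0.0083 -0.0004  0.0883]
[0.0024 0.0005 0.0883]
[-0.008   0.0037  0.0885]
[ 0.009  -0.0048  0.0885]
[ 0.0092 -0.0008  0.0886]
[ 0.007
[... 455 characters left out ...]
[ 0.0049 -0.0046  0.0896]
[0.0118 0.0022 0.0897]
[-0.0016  0.0007  0.0897]
[-0.0083  0.002   0.0898]
[ 0.0012 -0.0028  0.0898]
[0.0081 0.0041 0.0898]
[0.011  0.0047 0.0898]
[-0.0092  0.0045  0.0898]
[ 0.0108 -0.0034  0.0898]
[-0.0036 -0.0025  0.0899]
[-0.0083 -0.0022  0.09  ]
[ 0.0127 -0.0043  0.09  ]
[0.0035 0.0044 0.0901]
[-0.013   0.0023  0.0901]
[-0.012  -0.0003  0.0902]
[0.0075 0.0025 0.0904]
[0.0094 0.0016 0.0905]
[-0.0051 -0.0016  0.0906]
[-0.0001  0.0022  0.0906]
[-0.0048  0.0025  0.0907]
[-0.0098 -0.0013  0.0908]
[0.0048 0.0018 0.0908]
[ 0.0059 -0.0007  0.0912]
[ 0.0088 -0.0001  0.0913]
[0.0071 0.0008 0.0915]
[ 0.0015 -0.0045  0.0921]
[0.0123 0.0004 0.0923]
[ 0.0104 -0.0027  0.0925]
```

Cap centre is within about 1.5 mm of the pad in the same view and level (underside about 0.067). I'll shift 1 mm in +x and lower slowly until the force shows contact.

```bash
python3 - <<'E'
from h import *
p=PAD+[.001,0]
move_l([*p,.063],.06); hold(.2); f0=np.mean([state()['ft_force'][2]]);st('pre')
z=.063
while z>.054:
    z-=.0007; move_l([*p,z],.02); hold(.08); f=state()['ft_force'][2]; print(round(z,4),round(f,2),end='; ')
    if f-f0>2.5: break
st('contact'); hold(.2); st()
gripper_open(); st('open'); hold(.2)
move_l([*p,.16],.12); move_to([.45,-.19,.25],q(YP)); hold(.3); st('away')
out=[]
for n,(x0,y0,x1,y1) in(('scene',(180,180,300,300)),('top',(340,140,440,240))):
    d=grab(n);P=cloud(d);f=d['frame']
    Q=P[y0:y1,x0:x1].reshape(-1,3);Q=Q[(Q[:,2]>.055)&(Q[:,2]<.068)&(abs(Q[:,0]-PAD[0])<.03)&(abs(Q[:,1]-PAD[1])<.03)]
    if len(Q): print(n,len(Q),Q.mean(0).round(4),cv2.minAreaRect((Q[:,:2]*1000).astype(np.float32)))
    out.append(cv2.resize(f[y0:y1,x0:x1],(400,400),interpolation=cv2.INTER_CUBIC))
cv2.imwrite('pics/placed.png',np.hstack(out)); print(PAD)
E
```

```text
pre 17.4 [ 0.5805 -0.1911  0.0635] F [ 0.5 -0.2 -1.2] gap 0.0115
0.0623 0.32; 0.0616 0.03; 0.0609 -0.71; 0.0602 -0.26; 0.0595 -0.37; 0.0588 -0.16; 0.0581 1.76; contact 19.73 [ 0.5804 -0.1911  0.0584] F [0.2 0.7 1.8] gap 0.0116
 19.93 [ 0.5804 -0.1911  0.0584] F [0.5 1.  1.8] gap 0.0117
open 21.17 [ 0.5803 -0.191   0.0581] F [0.7 1.4 0.5] gap 0.0877
away 23.34 [ 0.4504 -0.1898  0.2485] F [0.1 0.  0.8] gap 0.0878
scene 85 [ 0.5812 -0.1918  0.0613] ((579.8877563476562, -191.6795654296875), (26.390338897705078, 11.945143699645996), 3.655263662338257)
top 56 [ 0.5769 -0.191   0.0606] ((577.3553466796875, -191.26138305664062), (25.844802856445312, 11.749341011047363), 6.561156749725342)
[ 0.57926924 -0.19103985]
```

View pics/placed.png

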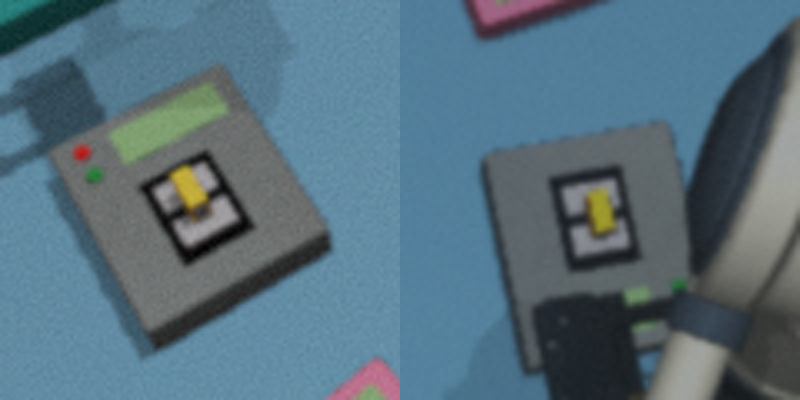

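The yellow cap stands upright and bridges both plates. Within each view it is under 1 mm from the pad point, and yaw is within 3°. One numeric check of hood and parts, then hand in.

```bash
python3 - <<'E'
from h import *
d=grab('scene');P=cloud(d);H,S,V=cv2.split(cv2.cvtColor(d['frame'],cv2.COLOR_BGR2HSV))
m=(H>108)&(H<130)&(S>150)&(V>50)&(abs(P[...,0]-.547)<.04)&(abs(P[...,1]-.21)<.04)&(P[...,2]>.0235)&(P[...,2]<.034)
print('blue',P[m].mean(0).round(4)); t=(abs(P[...,0]-.63)<.06)&(abs(P[...,1]-.21)<.1)
print('hood max z',P[t][:,2].max().round(3)); st(); print(job_done())
E
```

```text
blue [0.5514 0.2099 0.028 ]
hood max z 0.156
 23.49 [ 0.4502 -0.1899  0.2494] F [ 0.7  0.5 -0.4] gap 0.0878
the job is handed in; nothing more can be done
None
```

The job is done and handed in at about 23.5 s: the yellow capacitor stands on the grey tester, bridging both steel plates, and the hood is open.

- **Hood:** I pinched both orange buttons (the fingers closed to 37 mm) and the hood swung open.
- **Grasp:** Square jaws would have come down on the blue capacitor. I went down with them turned 37°, closed, then turned them square in the pocket. The final gap of 12 mm matches the capacitor's thickness.
- **Placing:** I lowered it in 0.7 mm steps until the plates took about 2–3 N, then opened the gripper and moved away.

**Last checks:**
- **Capacitor:** it is upright and within about 1 mm of the gap's middle in each camera view. The scene view shows it aligned with the tester to about 0.1°. The top view reads about 3° off, probably from its coarse pixels. The two cameras differ by about 2–3 mm in absolute x, so I compared positions within each view.
- **Hood:** it still stands about 156 mm high.
- **Other parts:** the blue capacitor has not moved. The connector looked unmoved after the grasp, but I did not measure it again at the end. I also did not recheck the board and spool, though the arm's path stayed well clear of them.

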